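# Close the findings jar and clip its label behind the rack's lip

### The arm

A 6-joint arm with a two-finger parallel gripper is mounted at the origin on a cart in front of the work surface, level with it; the furniture and walls round the work are solid. World frame = base frame: x ahead of the robot, y to its left, z up, the work surface at z = 0. Lengths are in m, angles in degrees, forces in N, time in s.
With the tool pointing down it reaches from about 0.3 to 0.75 m from the base axis. Payload 8.5 kg.
Tool frame: the origin (TCP) lies at the very end of the fingers, on their centre line; the grasp point (between the pads) lies 19 mm behind it (env.hold_point_z is the distance from the TCP to the grasp point, in m); z points along the fingers, y is the line along which they close (so a half turn about z gives the same grasp; the last joint's range is limited). The gripper opens to 85 mm and grips with 20 to 120 N. Pads are 22 mm wide; open, the fingers measure 114 mm over their backs; the gripper's body (76 mm by 85 mm) begins 54 mm behind the grasp point. The pads swing forward as they close: fully open they stand 13 mm farther back than shut.
Start: joints at [57.909, 21.807, 74.336, -0, 83.858, -12.336], TCP at [0.186, 0.518, 0.231] pointing down, gripper open.
Joint ranges: [-178.18, 178.18], [-50.72, 133.34], [12.68, 142.11], [-81.47, 261.47], [9.98, 163.14], [-165.26, 165.26]. Speed limits (degrees/s): [136.94, 136.94, 180, 180, 180, 180].

### API

Orientations are given as a 3x3 rotation matrix whose columns are the frame's x, y, z axes.
In Python, from rig import env, optics gives the robot as it stands.
- The arm moves only by the shell command python3 -m jog 'ROWS' [OPENING] [FORCE]. ROWS is JSON, a list of rows, each an object with "linear": the shift along the tool's x, y, z in units of 40 mm (1.0 is 40 mm), a list of three; "roll": the turn about the tool's z in units of 5 degrees (1.0 is 5 degrees). A call has 1 to 12 rows; each row shifts and turns the commanded pose from where the row before left it, along the tool's axes as they then stand; what a row does not reach is not made up. A row lasts 1/12 s, in which the tool goes at most 41.7 mm and 7.16 degrees, less where a joint would pass 70% of its speed; a pose out of reach is approached as far as the arm can. A call is refused whole if a number of a shift passes 1 or a number of a turn 1, either way. A call with a gripper value outside its range is refused whole. OPENING is the opening, from -1 (shut) to 1 (fully open), set as the call begins (- or left out, the last holds). The fingers move at their own pace and stop on an object; FORCE is the grip in N (left out, the last holds). Time passes only in rows, so rows that do not move let the fingers close. It gives the time, the measured TCP pose, the force, the opening and the grip force at its end, in the units of the state.
- env.observe(): the state, without advancing time (a new reading comes with each control period).
- optics.get_image(name): name is "side" or "top" or "wrist"; returns the picture (384x512x3 uint8, red, green, blue); there is no depth.
- optics.calibration(name): a dict with "fov_y" (degrees; the focal length in pixels is half the picture's height over the tangent of half this angle, whatever the lens; pixels are square), "cx", "cy" (the principal point, pixels), "T" (4x4, takes a point from camera to world coordinates). Camera axes: x right, y down, z forward; pixel columns grow to the right and rows downward; lengths in m; the calibration is good to about 2 mm. The wrist camera is an equidistant fisheye: a pixel r from the principal point sees the ray r / f radians off the axis. A picture is of the moment at which its call begins: read the wrist's pose just before it. calibration takes no time and is no camera call; for the wrist camera it gives the pose at the moment of the call.
- env.close_job(): hands the job in; it is judged then, once.
The state is a dict: "time_s": time; "q": joint angles; "qvel": joint speeds; "joint_efforts": joint torques, N m; "position": TCP position; "tool_rot": TCP orientation; "ft_force": force on the tool from outside, world axes, zero at the start; "wrist_torque": the same for the moment, N m; "grip_width": finger opening in m; "gripper_force": force on a finger pad.
Only numpy, scipy, OpenCV 4.12 (cv2) and the standard library are available. Lean on these libraries where they do the work, as an engineer would, in place of code of your own. Each camera call takes 0.05 s, during which the arm holds its last target. There are 200 camera calls.

### The job

On the findings rack one jar has been left with its cap loose and has no label clip in front of it. Twist that cap clockwise until it is fully closed, then take the loose label clip from the bench and push it down behind the rack's front lip, in the middle in front of that jar with its card facing outwards, until it is fully home. Finish while still holding it pressed down firmly in that place: do not let go, and leave the tools lying about where they are.

Things in the scene. Friction and masses are not known exactly. Their poses are not given: they have to be found in the camera images.
- plinth: dark wooden plinth of the findings rack, 104 x 290 x 8 mm, fixed on the bench; origin under its centre, x to the rack's back, y along its front. Three equal aluminium tray units stand on it side by side, 92 mm apart, each with a capped glass jar; two have a label clip in place and are to be left alone
- unit: the tray unit whose jar has the loose cap (left, middle or right on the plinth), fixed, 99 mm deep (x) x 90 mm wide (y). Origin: centre of its underside, 8 mm above the bench; x to the rack's back, y along the lip, z up. Jar axis at x = +14 mm, y = 0. All three caps are the highest parts, top at z = 66 mm when closed
- lip_mid (a point): middle of the top edge of that unit's front lip: an upright sheet 3 mm thick across the whole 90 mm width, mid-plane at the unit's x = -50 mm, top 27 mm above the unit's underside; both faces free down to the seat's height; axes as the unit's
- home (a point): point on the lip's mid-plane, middle of its width, at the height of the rubber seat's top: 17 mm below the lip's top, 10 mm above the unit's underside; axes as the unit's. The clip is home when its origin lies here (it has 1.5 mm of play across the lip either way)
- unit_seat: black rubber strip, 76 mm long, 8 mm wide, 2 mm thick, on the floor of the slot behind the lip; the clip's rear leg (tongue) bottoms on its top, which is hidden then. Origin under its middle
- unit_spring (a joint): steel spring strip behind the lip, 76 mm wide, its top 27 mm above the unit's underside, bent back 3 mm as a lead-in. 0 = at rest, leaving a slot of 2.5 mm; the 3 mm tongue pushes it back (3 mm when home; it can go 5 mm, with 2 to 4 N). Sliding the clip down past it takes 2 to 5 N; once the tongue bottoms the push rises steeply
- cap (a joint): the loose screw cap: 0 = fully closed (a hard stop), grows as it is opened anticlockwise seen from above; starts at 0.8 to 1.25 rad; turn it clockwise seen from above to close. Friction about 0.1 N m. Closing lowers it by 2.2 mm per rad
- cap_top (a point): centre of the top of that cap, on its axis: ribbed aluminium cap 54 mm across, 16 mm high, to be gripped across its sides from above; axes turn with the cap, z up
- label_clip: the loose label clip, about 60 g, standing upright on the bench: aluminium, 60 mm wide (y), 56 mm high, white card with two drawn rings on its front (-x) face. Origin: centre of the feet. From z = 24 to 56 mm it is a plate 9 mm thick (x -4 to +5 mm); below z = 20 mm it forks into two legs that straddle the lip: front leg outside, rear leg (tongue) behind it
- clip_frame (a point): middle of the clip's 9 mm plate, 42 mm above the feet: where to pinch it front and back from above; axes as the clip's
- clip_face (a point): middle of the clip's card face, 39 mm above the feet, 5.5 mm to -x of the origin. (The two legs are 3 mm thick, 60 mm wide and 20 mm long, with a 6 mm slot between them, widened to 7.8 mm over the lowest 5 mm; the slot's middle is the clip's x = 0)
- ring_clamp: wooden ring clamp lying on the bench, 26 x 144 x 24 mm, loose, to be left alone
- wax_block: carving wax block, 34 x 62 x 22 mm, loose, to be left alone
- bench_block: square steel bench block, 62 x 62 x 18 mm, loose, to be left alone
- side_cutters: side cutters, 47 x 110 x 11 mm, loose, to be left alone

How it is judged (in metres and radians):
On the way, in this order (a step that is already met when the one before it is completed fails the run):
1. the loose cap is turned fully closed, the label clip still on the bench (value of joint cap below 0.08 rad and height (world z) of label_clip below 0.01 m), for 0.2 s.
2. the label clip is lifted above the lip (height (world z) of label_clip above 0.036 m), for 0.1 s.
3. the clip is home behind the lip and pressed onto the seat (x of label_clip in the frame of home between -0.004 and 0.004 m and y of label_clip in the frame of home between -0.01 and 0.01 m and z of label_clip in the frame of home between -0.003 and 0.002 m and angle between the z axis of label_clip and the z axis of unit, either way round below 0.1 rad and angle between the y axis of label_clip and the y axis of unit, either way round below 0.1 rad and x of clip_face in the frame of home below 0 m and contact force between label_clip and unit_seat above 3 N and contact force between the fingers and label_clip above 2 N), for 0.2 s.
At the end, for the whole second after the job is handed in: The cap is closed (under 0.08 rad); the clip's feet are at home within 4 mm across the lip, 10 mm along it and 2 mm in height, upright and square to the lip within 0.1 rad, card outwards; the clip bears on the rubber seat with more than 3 N and the fingers are still on it with more than 2 N (all of step 3 and value of joint cap below 0.08 rad and linear speed of label_clip below 0.02 m/s); the arm keeps its last pose, push and grip.
It fails at once if a tool lying on the bench is pushed more than 20 mm (distance of any of ring_clamp, wax_block, bench_block, side_cutters from where it was at the start of the episode above 0.02 m).
It also fails if it takes over 51 s, if anything falls off the work surface, if the arm or the gripper's body presses on something with over 40 N, if the wrist force passes 120 N, or if a joint passes its speed limit or range.

## Working session

There is one attempt and no reset: what is moved stays moved. The work goes in short steps, Python scripts to look and compute and a shell command to move; the robot and the scene stay as the last step left them, time stands still between calls to the robot, and variables do not carry over. Pictures are saved under pics/ and viewed, at most 10 in all, crops included, and the job is handed in when it is done.

```bash
mkdir -p pics; ls; cat > h.py <<'E'
import numpy as np,cv2
from rig import env,optics
def ray(n,u,v,cal=None):
    c=cal or optics.calibration(n);T=np.array(c["T"]);f=192/np.tan(np.radians(c["fov_y"]/2))
    d=np.array([u-c["cx"],v-c["cy"],0.]);r=np.hypot(*d[:2])
    if n=="wrist":
        a=r/f;d=np.array([d[0]/max(r,1e-9)*np.sin(a),d[1]/max(r,1e-9)*np.sin(a),np.cos(a)])
    else: d=np.array([d[0]/f,d[1]/f,1])
    return T[:3,3],T[:3,:3]@d
def onz(n,u,v,z,cal=None):
    o,d=ray(n,u,v,cal);return o+d*(z-o[2])/d[2]
def two(a,b):
    (o,d),(p,e)=a,b;s=np.linalg.lstsq(np.c_[d,-e],p-o,rcond=None)[0];A=o+s[0]*d;B=p+s[1]*e
    return (A+B)/2,np.linalg.norm(A-B)
def proj(n,P,cal=None):
    c=cal or optics.calibration(n);T=np.array(c["T"]);f=192/np.tan(np.radians(c["fov_y"]/2))
    q=T[:3,:3].T@(np.asarray(P)-T[:3,3]);r=np.hypot(q[0],q[1])
    k=f*np.arctan2(r,q[2])/max(r,1e-9) if n=="wrist" else f/q[2]
    return np.array([c["cx"]+k*q[0],c["cy"]+k*q[1]])
E
python3 - <<'E'
from h import *
for n in("top","side","wrist"):
    c=optics.calibration(n);im=optics.get_image(n);np.save("pics/%s0.npy"%n,im);cv2.imwrite("pics/%s0.png"%n,im[:,:,::-1])
    print(n,c["fov_y"],np.round(c["T"],3).tolist())
im=[cv2.resize(cv2.imread("pics/%s0.png"%n),(800,600),interpolation=cv2.INTER_CUBIC) for n in("top","side")]
cv2.imwrite("pics/topL.png",im[0]);cv2.imwrite("pics/sideL.png",im[1])
print(env.observe(),env.hold_point_z)
E
```

```text
pics
top 50.66596439675597 [[0.018, -0.997, 0.069, 0.465], [-1.0, -0.019, -0.007, 0.029], [0.008, -0.069, -0.998, 1.152], [0.0, 0.0, 0.0, 1.0]]
side 53.973524033515545 [[-1.0, 0.025, -0.006, 0.54], [0.02, 0.6, -0.8, 0.709], [-0.017, -0.8, -0.6, 0.566], [0.0, 0.0, 0.0, 1.0]]
wrist 65.70646984690485 [[0.339, 0.899, 0.276, 0.115], [0.941, -0.324, -0.101, 0.543], [-0.002, 0.294, -0.956, 0.376], [0.0, 0.0, 0.0, 1.0]]
{'time_s': 0.15, 'q': array([ 5.79084646e+01,  2.18333531e+01,  7.43712520e+01, -5.76088726e-04,
        8.38592643e+01, -1.23332899e+01]), 'qvel': array([-0.00494846, -0.10174863, -0.11025717, -0.07739861, -0.04999327,
       -0.00371163]), 'joint_efforts': array([ 2.31963451e-03, -4.48621166e+01, -2.31344211e+01, -1.85541203e-04,
        3.80638419e-03, -4.56199507e-05]), 'position': array([0.18579131, 0.51743582, 0.23086284]), 'tool_rot': array([[-9.41127674e-01,  3.38050824e-01, -5.83758128e-04],
       [ 3.38051251e-01,  9.41127223e-01, -9.49712633e-04],
       [ 2.28339527e-04, -1.09114101e-03, -9.99999379e-01]]), 'ft_force': array([ 0.21000385,  0.80731773, -0.81775442]), 'wrist_torque': array([-0.02696571, -0.00353843,  0.00569043]), 'gripper_force': 0.0, 'grip_width': 0.08570459017614931} 0.0187
```

View pics/topL.png

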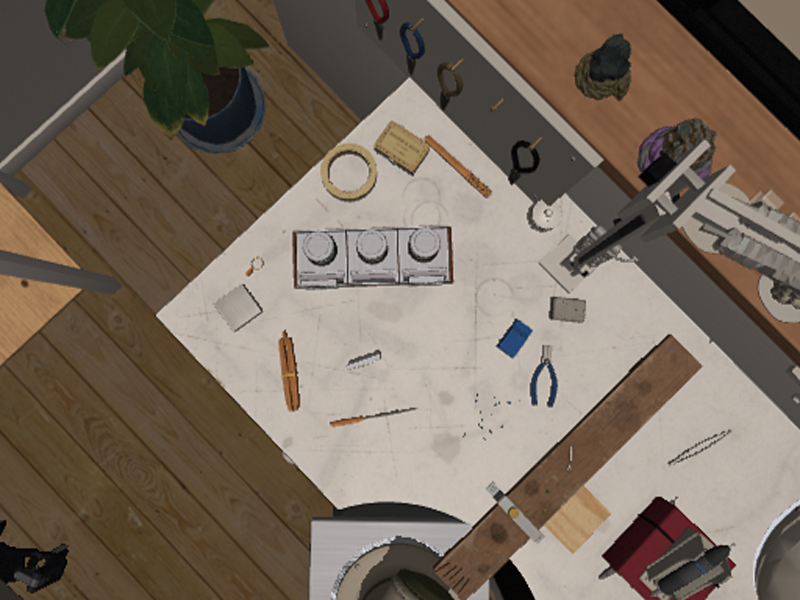

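View pics/sideL.png

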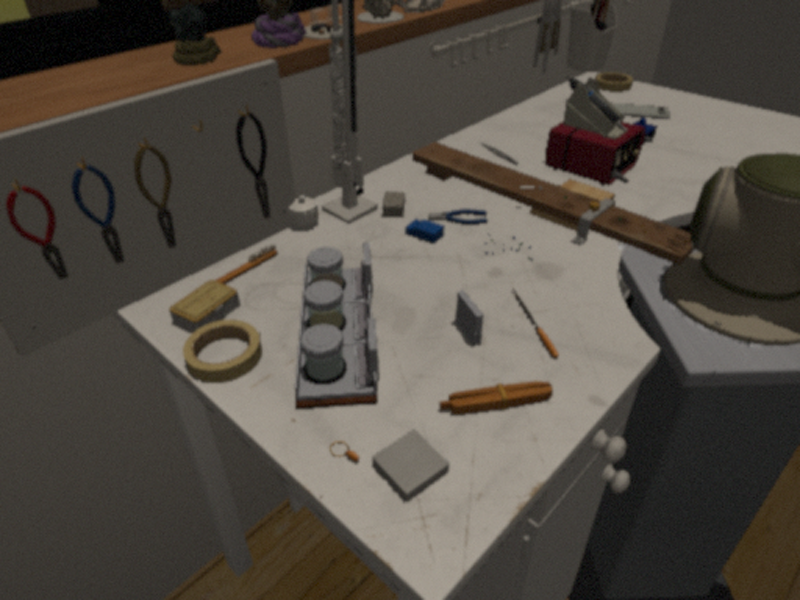

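The top view shows the rack at (372,258) of 800x600, with clips in place left and right, so the middle unit is the one. The loose clip stands at (365,360). Next I'll zoom in on both.

```bash
python3 - <<'E'
from h import *
t=cv2.imread("pics/top0.png");s=cv2.imread("pics/side0.png")
a=cv2.resize(t[140:190,180:300],(800,333),interpolation=cv2.INTER_NEAREST)
b=cv2.resize(t[215:245,212:252],(400,300)[:2],interpolation=cv2.INTER_NEAREST)
c=cv2.resize(s[180:225,280:320],(267,300),interpolation=cv2.INTER_NEAREST)
o=np.zeros((600,800,3),np.uint8);o[:266]=cv2.resize(a,(800,266));o[300:600,:400]=b;o[300:600,420:687]=c
cv2.imwrite("pics/z1.png",o)
s2=cv2.resize(s[150:265,185:250],None,fx=5,fy=5);cv2.imwrite("pics/z2.png",s2)
E
```

```text
(no output)
```

View pics/z1.png

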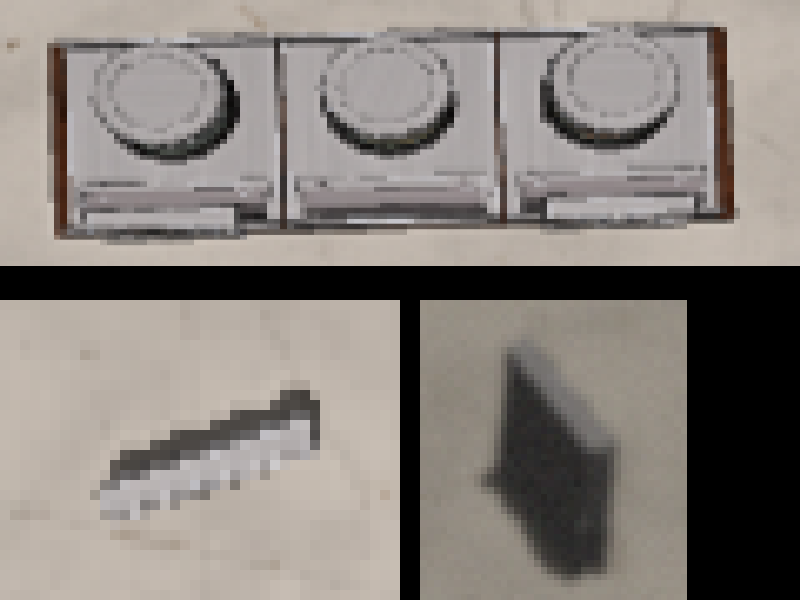

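The middle unit is the empty one. The loose clip's dark back faces (+x,+y), so the card probably faces the robot; I'll check that with the wrist camera. Next, coarse positions.

```bash
python3 - <<'E'
from h import *
t=cv2.imread("pics/top0.png")
cap=(180+388/6.667,140+85/5.32)
print("cap",onz("top",*cap,.076))
# plinth brown ends: front corners (left 60,232),(right 735,213); back (48,45),(725,27)
P=[onz("top",180+u/6.667,140+v/5.32,.008) for u,v in((58,235),(735,215),(50,45),(722,28))]
print(np.round(P,4)); 
for a,b in((0,1),(2,3)):
  d=P[a]-P[b];print("yaw",np.degrees(np.arctan2(-d[0],d[1])))
# clip top strip
A=onz("top",212+100/10,215+203/10,.056);B=onz("top",212+318/10,215+133/10,.056)
print("clip ends",A,B,np.linalg.norm(A-B),(A+B)/2,"yaw",np.degrees(np.arctan2(-(A-B)[0],(A-B)[1])))
# side two corners of top face back edge
for p in((515,345),(610,445)): print(onz("side",280+(p[0]-420)/6.67,180+(p[1]-300)/6.67,.056))
s=env.observe();R=s["tool_rot"]
print("move to cap -0.08x, tool", R.T@(onz("top",*cap,.076)+[-.09,0,.18]-s["position"])/.04)
E
```

```text
cap [0.63343783 0.05851106 0.076     ]
[[ 0.561   0.1987  0.008 ]
 [ 0.5771 -0.0885  0.008 ]
 [ 0.6629  0.205   0.008 ]
 [ 0.6776 -0.0818  0.008 ]]
yaw 3.2035707243678297
yaw 2.951697271343475
clip ends [0.42080542 0.09822036 0.056     ] [0.44058292 0.04001401 0.056     ] 0.06147461616409285 [0.43069417 0.06911719 0.056     ] yaw 18.766861503202566
[0.44234849 0.04746324 0.056     ]
[0.41807957 0.10040968 0.056     ]
move to cap -0.08x, tool [-12.29313456  -7.77578289  -0.62275185]
```

```bash
python3 -m jog '[{"linear":[-0.3,-0.2,0.0],"roll":0},{"linear":[-0.6,-0.4,0.05],"roll":0},{"linear":[-0.6,-0.4,0.05],"roll":0},{"linear":[-0.6,-0.4,0.05],"roll":0},{"linear":[-0.6,-0.4,0.05],"roll":0},{"linear":[-0.6,-0.4,0.05],"roll":0},{"linear":[-0.6,-0.4,0.05],"roll":0},{"linear":[-0.6,-0.4,0.05],"roll":0},{"linear":[-0.6,-0.4,0.05],"roll":0},{"linear":[-0.6,-0.4,0.05],"roll":0},{"linear":[-0.6,-0.4,0.05],"roll":0},{"linear":[-0.6,-0.4,0.05],"roll":0}]' 1 40
python3 -m jog '[{"linear":[-0.6,-0.4,0.05],"roll":0},{"linear":[-0.6,-0.4,0.05],"roll":0},{"linear":[-0.6,-0.4,0.05],"roll":0},{"linear":[-0.6,-0.4,0.05],"roll":0},{"linear":[-0.6,-0.4,0.05],"roll":0},{"linear":[-0.6,-0.4,0.0],"roll":0},{"linear":[-0.6,-0.4,0.0],"roll":0},{"linear":[-0.6,-0.4,0.0],"roll":0},{"linear":[-0.3,-0.2,0],"roll":0},{"linear":[0,0,0],"roll":0},{"linear":[0,0,0],"roll":0},{"linear":[0,0,0],"roll":0}]'
python3 - <<'E'
from h import *
c=optics.calibration("wrist");im=optics.get_image("wrist");np.savez("pics/w1.npz",im=im,**c)
cv2.imwrite("pics/w1.png",cv2.resize(im[:,:,::-1],(800,600),interpolation=cv2.INTER_CUBIC))
s=env.observe();print(s["time_s"],s["position"],s["q"])
E
```

```text
time_s: 1.15
position: [0.384, 0.2499, 0.2092]
tool_rot: [[-0.941, 0.338, -0.0], [0.338, 0.941, -0.0], [0.0, -0.0, -1.0]]
ft_force: [0.5, -0.0, 0.1]
grip_width: 0.0855
gripper_force: 0.0
time_s: 2.15
position: [0.5287, 0.0552, 0.1992]
tool_rot: [[-0.941, 0.337, -0.001], [0.337, 0.941, 0.0], [0.001, 0.0, -1.0]]
ft_force: [0.3, 0.8, -0.0]
grip_width: 0.0856
gripper_force: 0.0
2.2 [0.5287042  0.05530192 0.19935594] [-6.80312652e+00  2.14636681e+01  8.04315716e+01  9.51756368e-03
  7.81351405e+01 -7.71192795e+01]
```

View pics/w1.png

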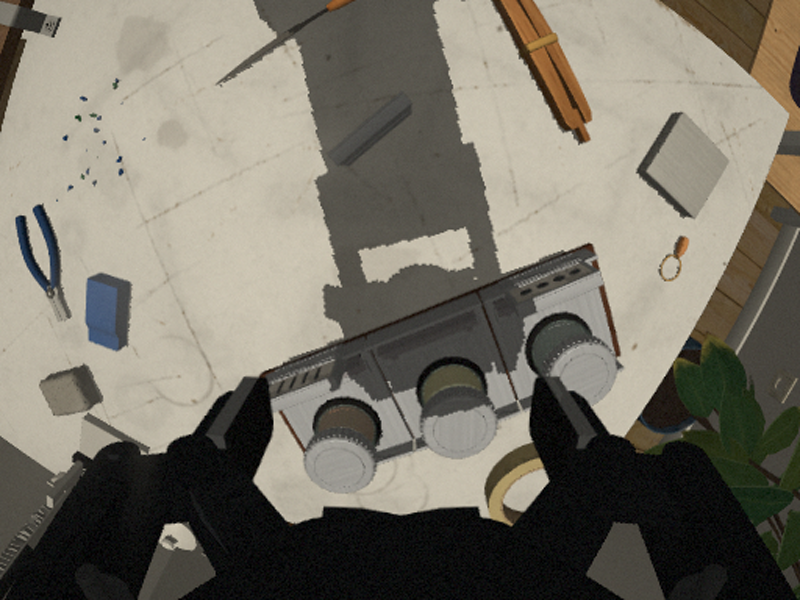

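The wrist view shows the cap at (457,422), the rack's front lip edge and the clip at (370,130), with the card face not visible. I'll crop both for accurate pixels.

```bash
python3 - <<'E'
from h import *
im=cv2.imread("pics/w1.png");d=np.load("pics/w1.npz");o=d["im"][:,:,::-1]
g=cv2.resize(o[220:320,190:400],(800,381),interpolation=cv2.INTER_CUBIC)
c=cv2.resize(o[50:115,200:280],(270,219),interpolation=cv2.INTER_CUBIC)
c=np.clip(c.astype(float)*1.8,0,255).astype(np.uint8)
r=cv2.resize(o[150:250,160:400],(525,219),interpolation=cv2.INTER_CUBIC);r=np.clip(r*1.6,0,255).astype(np.uint8)
out=np.zeros((600,800,3),np.uint8);out[:381]=g;out[381:,:270]=c;out[381:,275:]=r
cv2.imwrite("pics/z3.png",out)
E
```

```text
(no output)
```

View pics/z3.png

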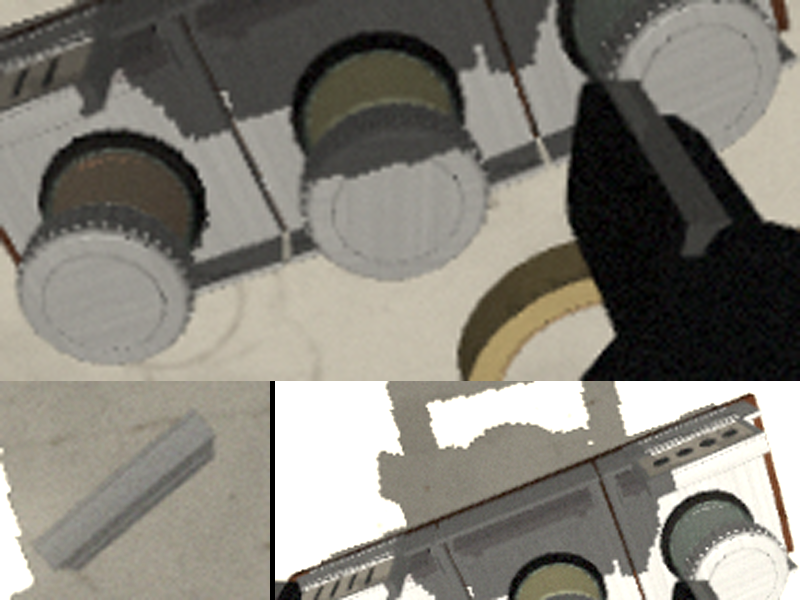

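```bash
python3 - <<'E'
from h import *
d=np.load("pics/w1.npz");cal={k:d[k].item() if d[k].ndim==0 else d[k] for k in d if k!="im"}
W=lambda u,v,z:onz("wrist",u,v,z,cal)
m=W(294.5,275.4,.0762);l=W(217.6,299,.074);print("mid",m,"rightcap",l,np.linalg.norm((m-l)[:2]), "yaw",np.degrees(np.arctan2(-(m-l)[0],(m-l)[1])))
a=W(200+49/3.375,50+175/3.375,.056);b=W(200+200/3.375,50+38/3.375,.056)
print("clip",a,b,np.linalg.norm(a-b),(a+b)/2,np.degrees(np.arctan2(-(b-a)[0],(b-a)[1])))
# front plinth edge (brown) in w1: two pts of 800 pic
p=W(265/1.5625,374/1.5625,.008);q=W(592/1.5625,246/1.5625,.008);print(p,q,np.degrees(np.arctan2(-(q-p)[0],(q-p)[1])))
s=env.observe();print(s["tool_rot"].T@(np.array([m[0],m[1],.12])-s["position"])/.04)
E
```

```text
mid [0.6380931  0.05913564 0.0762    ] rightcap [ 0.64160258 -0.03217658  0.074     ] 0.09137962849611185 yaw 2.201017939048581
clip [0.44331819 0.04305083 0.056     ] [0.42111304 0.09665303 0.056     ] 0.05801952432636314 [0.43221561 0.06985193 0.056     ] 22.502181489789763
[ 0.578697   -0.08232232  0.008     ] [0.56525323 0.20012846 0.008     ] 2.7250424018078134
[-2.54369999  1.01138567  1.98253252]
```

```bash
python3 -m jog '[{"linear":[-0.42,0.15,0.1],"roll":0},{"linear":[-0.62,0.25,0.3],"roll":0},{"linear":[-0.62,0.25,0.3],"roll":0},{"linear":[-0.62,0.25,0.3],"roll":0},{"linear":[-0.2,0.1,0.2],"roll":0},{"linear":[0,0,0.5],"roll":0},{"linear":[0,0,0.6],"roll":0},{"linear":[0,0,0.6],"roll":0},{"linear":[0,0,0.5],"roll":0},{"linear":[0,0,0.4],"roll":0},{"linear":[0,0,0.3],"roll":0},{"linear":[0,0,0],"roll":0}]' 1 40
python3 -m jog '[{"linear":[0,0,0],"roll":0},{"linear":[0,0,0],"roll":0},{"linear":[0,0,0],"roll":0},{"linear":[0,0,0],"roll":0},{"linear":[0,0,0],"roll":0},{"linear":[0,0,0],"roll":0}]' -1 25
python3 -c "
from h import *
s=env.observe();print(s['q'],s['wrist_torque'],s['ft_force'],s['position'],s['grip_width'])"
```

```text
time_s: 3.2
position: [0.6347, 0.0592, 0.0332]
tool_rot: [[-0.941, 0.337, -0.004], [0.337, 0.941, 0.0], [0.004, -0.001, -1.0]]
ft_force: [0.7, -0.7, 0.0]
grip_width: 0.0855
gripper_force: 0.0
time_s: 3.7
position: [0.6371, 0.0589, 0.0368]
tool_rot: [[-0.941, 0.338, 0.003], [0.338, 0.941, 0.001], [-0.002, 0.002, -1.0]]
ft_force: [-0.2, 4.4, 7.0]
grip_width: 0.0531
gripper_force: 25.7
[-5.32162390e+00  4.10837301e+01  7.37226396e+01  5.48254512e-02
  6.50361307e+01 -7.56032556e+01] [ 0.64807785 -0.0256154   0.02287424] [-0.21308495  4.42004697  6.97778632] [0.63709497 0.05888895 0.03676474] 0.05307903484361089
```

```bash
python3 -m jog '[{"linear":[0,0,0.005],"roll":0.4},{"linear":[0,0,0.005],"roll":0.8},{"linear":[0,0,0.005],"roll":0.8},{"linear":[0,0,0.005],"roll":0.8},{"linear":[0,0,0.005],"roll":0.8},{"linear":[0,0,0.005],"roll":0.8},{"linear":[0,0,0.005],"roll":0.8},{"linear":[0,0,0.005],"roll":0.8},{"linear":[0,0,0.005],"roll":0.8},{"linear":[0,0,0.005],"roll":0.8}]'
python3 -c "
from h import *
s=env.observe();print(s['q'],s['wrist_torque'],s['ft_force'],s['position'],s['grip_width'])"
```

```text
time_s: 4.53
position: [0.6366, 0.0582, 0.0351]
tool_rot: [[-0.531, 0.847, 0.001], [0.847, 0.531, -0.001], [-0.001, 0.001, -1.0]]
ft_force: [-4.0, 1.2, 10.8]
grip_width: 0.0533
gripper_force: 26.0
[-5.36134066e+00  4.11828658e+01  7.38446913e+01 -2.67478945e-02
  6.48841443e+01 -3.74139004e+01] [0.10500133 0.67342538 0.11451026] [-4.04870067  1.19678069 10.79490455] [0.63656471 0.05816721 0.03509202] 0.0532778623911428
```

```bash
for i in 1; do python3 -m jog '[{"linear":[0,0,0.005],"roll":0.5},{"linear":[0,0,0.005],"roll":0.5},{"linear":[0,0,0.005],"roll":0.5},{"linear":[0,0,0],"roll":0}]'
python3 -c "
from h import *
s=env.observe();print(s['q'][5],s['wrist_torque'],s['ft_force'])"; done
python3 -m jog '[{"linear":[0,0,0.005],"roll":0.5},{"linear":[0,0,0.005],"roll":0.5},{"linear":[0,0,0.005],"roll":0.5},{"linear":[0,0,0],"roll":0}]'
python3 -c "
from h import *
s=env.observe();print(s['q'][5],s['wrist_torque'],s['ft_force'])"
```

```text
time_s: 4.87
position: [0.6364, 0.0581, 0.0347]
tool_rot: [[-0.417, 0.909, 0.001], [0.909, 0.417, -0.001], [-0.001, 0.001, -1.0]]
ft_force: [-4.7, 0.8, 13.8]
grip_width: 0.0535
gripper_force: 26.1
-29.973423239201946 [ 0.10277104  0.77965906 -0.10302673] [-4.74382898  0.84878215 13.80939797]
time_s: 5.2
position: [0.6363, 0.058, 0.0344]
tool_rot: [[-0.294, 0.956, 0.001], [0.956, 0.294, -0.001], [-0.001, 0.001, -1.0]]
ft_force: [-7.4, -0.3, 15.2]
grip_width: 0.0532
gripper_force: 26.3
-22.470323854267253 [-0.0075922   0.98820937 -0.08497535] [-7.39892404 -0.32465753 15.16997722]
```

```bash
python3 -m jog '[{"linear":[0,0,0],"roll":0.5},{"linear":[0,0,0],"roll":0.5},{"linear":[0,0,0],"roll":0.5},{"linear":[0,0,0],"roll":0.5}]'
python3 -c "
from h import *
s=env.observe();print(s['q'][5],s['wrist_torque'],s['joint_efforts'][5])"
python3 -m jog '[{"linear":[0,0,0],"roll":0.5},{"linear":[0,0,0],"roll":0.5},{"linear":[0,0,0],"roll":0.5},{"linear":[0,0,0],"roll":0.5}]'
python3 -c "
from h import *
s=env.observe();print(s['q'][5],s['wrist_torque'],s['joint_efforts'][5])"
```

```text
time_s: 5.53
position: [0.636, 0.058, 0.0341]
tool_rot: [[-0.124, 0.992, 0.0], [0.992, 0.124, -0.001], [-0.001, 0.0, -1.0]]
ft_force: [-7.3, -0.5, 12.5]
grip_width: 0.0533
gripper_force: 26.2
-12.48811907295216 [-0.07425963  1.09614561  0.109249  ] -0.6050353869795799
time_s: 5.87
position: [0.6357, 0.0577, 0.0337]
tool_rot: [[0.048, 0.999, -0.001], [0.999, -0.048, -0.002], [-0.002, -0.001, -1.0]]
ft_force: [-7.5, -5.7, 11.2]
grip_width: 0.0534
gripper_force: 26.1
-2.5473833468529885 [-0.89183784  1.1750081   1.02314854] 0.37003856152296066
```

```bash
python3 -m jog '[{"linear":[0,0,0],"roll":0.5},{"linear":[0,0,0],"roll":0.5},{"linear":[0,0,0],"roll":0},{"linear":[0,0,0],"roll":0}]'
python3 -c "
from h import *
s=env.observe();print(s['q'][5],s['wrist_torque'],s['joint_efforts'][5])"
```

```text
time_s: 6.2
position: [0.6355, 0.0575, 0.0333]
tool_rot: [[0.133, 0.991, -0.001], [0.991, -0.133, -0.002], [-0.002, -0.001, -1.0]]
ft_force: [-7.0, -3.0, 9.4]
grip_width: 0.0537
gripper_force: 26.3
2.334543406710985 [-0.39813744  1.01460694  0.79684501] 0.8546296320855618
```

```bash
python3 -m jog '[{"linear":[0,0,0],"roll":0},{"linear":[0,0,0],"roll":0},{"linear":[0,0,0],"roll":0},{"linear":[0,0,-0.3],"roll":0},{"linear":[0,0,-0.6],"roll":0},{"linear":[0,0,-0.8],"roll":0},{"linear":[0,0,-0.5],"roll":0},{"linear":[0,-0.5,-0.3],"roll":-0.5},{"linear":[0,-0.7,-0.2],"roll":-0.5},{"linear":[0,-0.8,-0.2],"roll":-0.5},{"linear":[0,-0.9,-0.2],"roll":-0.5},{"linear":[-0.1,-0.9,0],"roll":-0.5}]' 1 30
python3 -m jog '[{"linear":[-0.2,-0.9,0],"roll":-0.5},{"linear":[-0.2,-0.9,0],"roll":-0.5},{"linear":[-0.2,-0.8,0],"roll":-0.5},{"linear":[-0.2,-0.5,0],"roll":-0.5},{"linear":[0,0,0],"roll":-0.5},{"linear":[0,0,0],"roll":-0.5},{"linear":[0,0,0],"roll":-0.5},{"linear":[0,0,0],"roll":0},{"linear":[0,0,0],"roll":0}]'
python3 - <<'E'
from h import *
c=optics.calibration("wrist");im=optics.get_image("wrist");np.savez("pics/w2.npz",im=im,**c)
s=env.observe();print(s["time_s"],s["position"],s["q"])
p=proj("wrist",[.431,.07,.04],c);print(p)
u,v=p.astype(int);h=80;y0=min(max(v-60,0),264);x0=min(max(u-80,0),352)
a=cv2.resize(im[y0:y0+120,x0:x0+160,::-1],(800,600),interpolation=cv2.INTER_CUBIC);print(x0,y0)
cv2.imwrite("pics/w2.png",a)
E
```

```text
time_s: 7.2
position: [0.484, 0.0604, 0.1581]
tool_rot: [[-0.086, 0.996, 0.003], [0.996, 0.086, -0.0], [-0.001, 0.003, -1.0]]
ft_force: [-0.0, -0.6, -0.1]
grip_width: 0.0851
gripper_force: 0.0
time_s: 7.95
position: [0.3671, 0.011, 0.1566]
tool_rot: [[-0.377, 0.926, 0.001], [0.926, 0.377, -0.0], [-0.001, 0.001, -1.0]]
ft_force: [-0.3, 0.1, 0.2]
grip_width: 0.0854
gripper_force: 0.0
8.0 [0.36705351 0.01109356 0.15650496] [-1.69302967e+01  8.41176173e+00  1.07813624e+02  4.24678974e-04
  6.37365719e+01 -3.90997733e+01]
[345.18109323 153.48854622]
265 93
```

View pics/w2.png

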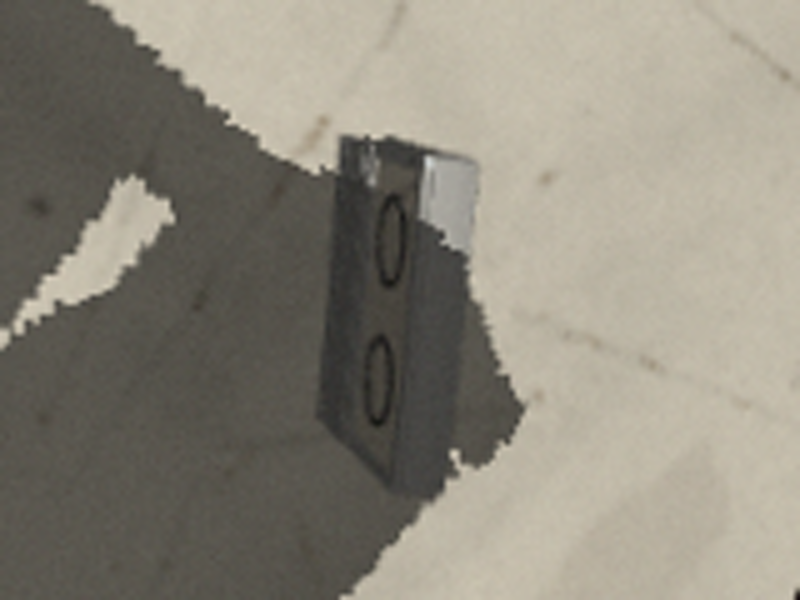

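The rings are visible on the left, robot-facing face, so the card faces -x. The top face corners are about (425,152), (478,160), (440,498) and (392,490).

```bash
python3 - <<'E'
from h import *
d=np.load("pics/w2.npz");cal={k:d[k].item() if d[k].ndim==0 else d[k] for k in d if k!="im"}
P=[onz("wrist",265+u/5,93+v/5,.056,cal) for u,v in((425,152),(478,160),(440,498),(392,490))]
print(np.round(P,4))
for a,b in((P[0],P[3]),(P[1],P[2])):
    for e in(1,):
        e=(a-b) if (a-b)[1]>0 else (b-a);print(np.linalg.norm(e),np.degrees(np.arctan2(-e[0],e[1])))
c=np.mean(P,0);print(c)
s=env.observe();print((s["tool_rot"].T@(c-s["position"]))/.04)
E
```

```text
[[0.4182 0.096  0.056 ]
 [0.4276 0.0988 0.056 ]
 [0.4481 0.0418 0.056 ]
 [0.4389 0.0397 0.056 ]]
0.05999135308316045 20.25518403310472
0.060611526844244805 19.824354210848398
[0.43319979 0.06907502 0.056     ]
[0.71941775 2.07707621 2.51340596]
```

```bash
python3 -m jog '[{"linear":[0.12,0.38,0],"roll":0},{"linear":[0.2,0.6,0],"roll":0},{"linear":[0.2,0.6,0.2],"roll":0},{"linear":[0.2,0.5,0.3],"roll":0},{"linear":[0,0,0.4],"roll":0.42},{"linear":[0,0,0.6],"roll":0},{"linear":[0,0,0.6],"roll":0},{"linear":[0,0,0.6],"roll":0},{"linear":[0,0,0.4],"roll":0},{"linear":[0,0,0.14],"roll":0},{"linear":[0,0,0],"roll":0},{"linear":[0,0,0],"roll":0}]' 1 40
python3 -c "
from h import *
s=env.observe();print(s['tool_rot'].T@(np.array([.4332,.0691,.027])-s['position'])/.04, np.degrees(np.arctan2(s['tool_rot'][1,1],s['tool_rot'][0,1])))"
```

```text
time_s: 9.0
position: [0.4335, 0.0692, 0.0271]
tool_rot: [[-0.344, 0.939, 0.001], [0.939, 0.344, -0.0], [-0.0, 0.001, -1.0]]
ft_force: [-0.8, 0.3, -0.4]
grip_width: 0.0855
gripper_force: 0.0
[-0.00081446 -0.0072301   0.00148373] 20.12310049701043
```

```bash
python3 -m jog '[{"linear":[0,0,0],"roll":0},{"linear":[0,0,0],"roll":0},{"linear":[0,0,0],"roll":0},{"linear":[0,0,0],"roll":0},{"linear":[0,0,0],"roll":0},{"linear":[0,0,0],"roll":0},{"linear":[0,0,0],"roll":0},{"linear":[0,0,0],"roll":0}]' -1 60
python3 -m jog '[{"linear":[0,0,-0.2],"roll":0},{"linear":[0,0,-0.5],"roll":0},{"linear":[0,0,-0.6],"roll":0},{"linear":[0,0,-0.6],"roll":0},{"linear":[0,0,-0.5],"roll":0},{"linear":[0,0,-0.2],"roll":0},{"linear":[-0.22,0.42,0],"roll":0},{"linear":[-0.3,0.6,0],"roll":0},{"linear":[-0.3,0.6,0],"roll":0},{"linear":[-0.3,0.6,0],"roll":0},{"linear":[-0.2,0.5,0],"roll":0},{"linear":[-0.2,0.4,0],"roll":0}]'
python3 -m jog '[{"linear":[0,0,0],"roll":0.7},{"linear":[0,0,0],"roll":0.9},{"linear":[0,0,0],"roll":0.9},{"linear":[0,0,0],"roll":0.9},{"linear":[0,0,0.2],"roll":0},{"linear":[0,0,0.2],"roll":0},{"linear":[0,0,0],"roll":0},{"linear":[0,0,0],"roll":0},{"linear":[0,0,0],"roll":0}]'
python3 - <<'E'
from h import *
c=optics.calibration("wrist");im=optics.get_image("wrist");np.savez("pics/w3.npz",im=im,**c)
s=env.observe();print(s["time_s"],s["position"],np.degrees(np.arctan2(s['tool_rot'][1,1],s['tool_rot'][0,1])),np.round(s["q"],1),s["gripper_force"])
cv2.imwrite("pics/w3.png",cv2.resize(im[:,:,::-1],(800,600),interpolation=cv2.INTER_CUBIC))
print(proj("wrist",[.572,.055,.035],c)*1.5625)
E
```

```text
time_s: 9.67
position: [0.4331, 0.0692, 0.0268]
tool_rot: [[-0.344, 0.939, 0.0], [0.939, 0.344, -0.0], [-0.0, 0.0, -1.0]]
ft_force: [-0.5, -0.9, 5.7]
grip_width: 0.0083
gripper_force: 58.8
time_s: 10.67
position: [0.5723, 0.0551, 0.1296]
tool_rot: [[-0.344, 0.939, -0.001], [0.939, 0.344, 0.0], [0.001, -0.001, -1.0]]
ft_force: [0.2, 0.6, -0.6]
grip_width: 0.0078
gripper_force: 58.6
time_s: 11.42
position: [0.5711, 0.0552, 0.1143]
tool_rot: [[-0.056, 0.998, -0.0], [0.998, 0.056, 0.0], [0.0, -0.0, -1.0]]
ft_force: [-1.0, -0.2, 0.2]
grip_width: 0.0079
gripper_force: 58.6
11.4667 [0.57121743 0.05514363 0.11456799] 3.1901054169409515 [-6.3 30.3 80.7 -0.  69.  -9.5] 58.56159210205078
[402.6724953  310.29657817]
```

View pics/w3.png

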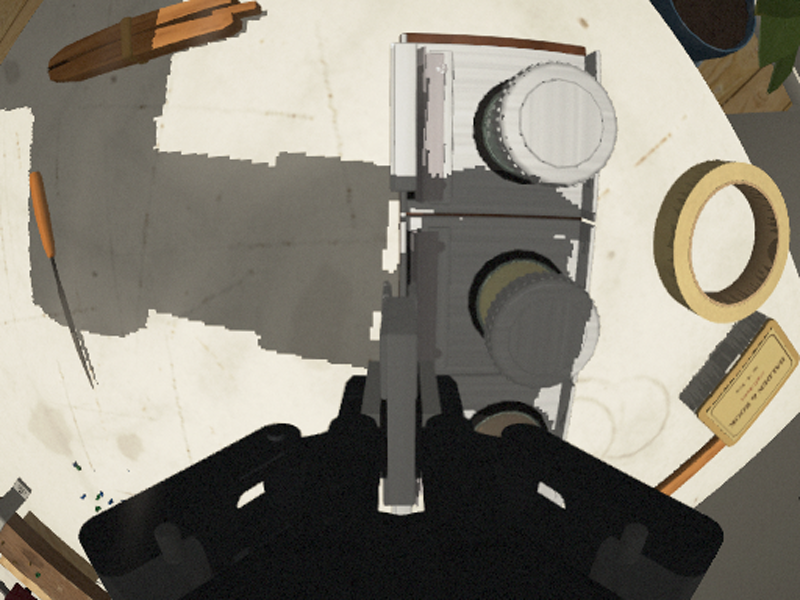

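The held clip is at (400,400), seen edge-on. The lip of the unit runs up behind it at about (405,250). I'll zoom in there.

```bash
python3 - <<'E'
from h import *
o=np.load("pics/w3.npz")["im"][:,:,::-1]
a=o[125:240,230:310];a=np.clip((a/255.)**.55*255,0,255).astype(np.uint8)
a=cv2.resize(a,(400,575),interpolation=cv2.INTER_NEAREST)
b=o[20:140,240:310];b=cv2.resize(b,(335,575),interpolation=cv2.INTER_NEAREST)
cv2.imwrite("pics/z4.png",np.hstack([a,b]))
E
```

```text
(no output)
```

View pics/z4.png

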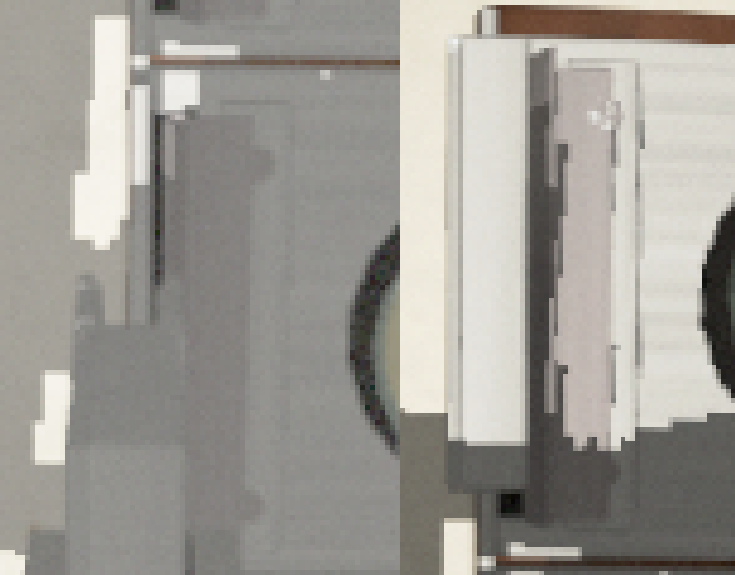

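```bash
python3 - <<'E'
from h import *
d=np.load("pics/w3.npz");cal={k:d[k].item() if d[k].ndim==0 else d[k] for k in d if k!="im"}
W=lambda u,v,z:onz("wrist",u,v,z,cal)
s=env.observe();R=s["tool_rot"];p=s["position"]
T=lambda P:np.round(R.T@(P-p)*1000,2)   # tool axes, mm
for n,P in(("lip1",W(258.3,153,.035)),("lip2",W(258,185,.035)),("lip far-left unit",W(240+88/4.79,20+25/4.79,.035)),("lip joint",W(240+87/4.79,20+562/4.79,.035)),
 ("clip top +y mid",W(255.1,214,p[2]+.029)),("clip F",W(230+66/5,214,p[2]+.029)),("clip B",W(230+185/5,214,p[2]+.029)),
 ("tray div",W(230+141/5,125+62/5,.03))):
    print(n,np.round(P,4),"tool mm",T(P))
E
```

```text
lip1 [0.5704 0.0916 0.035 ] tool mm [36.44  1.2  79.57]
lip2 [0.5716 0.0662 0.035 ] tool mm [11.04  0.99 79.57]
lip far-left unit [0.565  0.1895 0.035 ] tool mm [134.46   1.28  79.56]
lip joint [0.5696 0.1036 0.035 ] tool mm [48.5   1.09 79.57]
clip top +y mid [0.5687 0.0845 0.1436] tool mm [ 29.43  -0.88 -29.  ]
clip F [0.5637 0.0842 0.1436] tool mm [ 29.43  -5.85 -29.  ]
clip B [0.5737 0.0847 0.1436] tool mm [ 29.42   4.09 -29.  ]
tray div [0.5697 0.103  0.03  ] tool mm [47.86  1.15 84.57]
```

```bash
python3 -m jog '[{"linear":[0.03,0.02,0.1],"roll":0},{"linear":[0.03,0.02,0.3],"roll":0},{"linear":[0,0,0.4],"roll":0},{"linear":[0,0,0.3],"roll":0},{"linear":[0,0,0.1],"roll":0},{"linear":[0,0,0],"roll":0},{"linear":[0,0,0],"roll":0},{"linear":[0,0,0],"roll":0},{"linear":[0,0,0],"roll":0}]'
python3 - <<'E'
from h import *
c=optics.calibration("wrist");im=optics.get_image("wrist");np.savez("pics/w4.npz",im=im,**c)
s=env.observe();print(s["position"],s["ft_force"])
a=im[110:230,220:320,::-1];a=np.clip((a/255.)**.6*255,0,255).astype(np.uint8)
b=optics.get_image("side")[150:265,185:255,::-1];b=np.clip((b/255.)**.6*255,0,255).astype(np.uint8)
cv2.imwrite("pics/z5.png",np.hstack([cv2.resize(a,(480,576),interpolation=cv2.INTER_NEAREST),cv2.resize(b,(320,576),interpolation=cv2.INTER_CUBIC)]))
E
```

```text
time_s: 12.22
position: [0.573, 0.0576, 0.0673]
tool_rot: [[-0.055, 0.998, 0.002], [0.998, 0.055, -0.0], [-0.0, 0.002, -1.0]]
ft_force: [0.5, -0.6, -0.7]
grip_width: 0.0086
gripper_force: 58.6
[0.57292695 0.05759835 0.06721552] [-0.303859    0.12951575 -0.72971019]
```

View pics/z5.png

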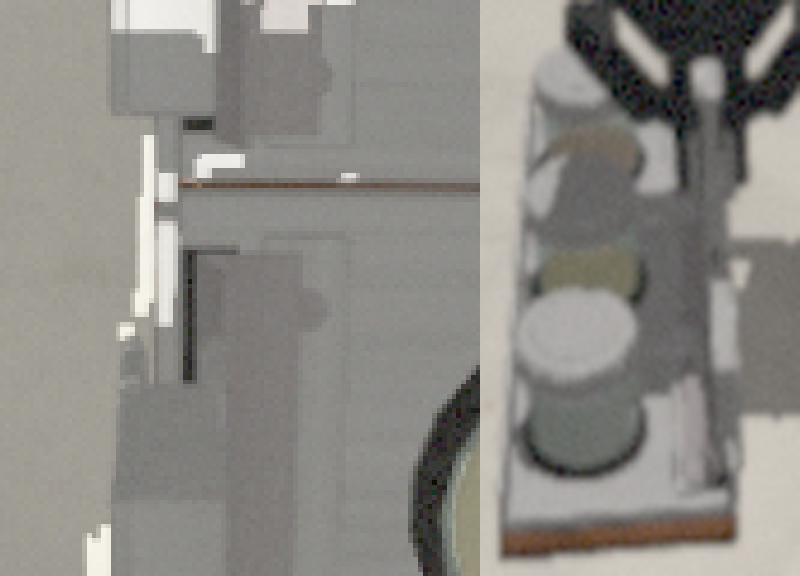

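```bash
python3 - <<'E'
from h import *
d=np.load("pics/w4.npz");cal={k:d[k].item() if d[k].ndim==0 else d[k] for k in d if k!="im"}
W=lambda u,v,z:onz("wrist",220+u/4.8,110+v/4.8,z,cal)
s=env.observe();R=s["tool_rot"];p=s["position"]
for n,P in(("lip",W(168.5,270,.035)),("lip low",W(168,370,.035)),("clip F",W(111,500,p[2]+.029)),("clip B",W(226,500,p[2]+.029)),("plate low F",W(118,385,p[2]-.003)),("plate low B",W(226,385,p[2]-.003)),("div",W(168,186,.03)),
 ("slot",W(189,300,.034))):
    print(n,np.round(P,4),np.round(R.T@(P-p)*1000,2))
E
```

```text
lip [0.5701 0.0938 0.035 ] [36.31 -0.77 32.09]
lip low [0.5708 0.0806 0.035 ] [23.09 -0.86 32.09]
clip F [0.5656 0.0864 0.0961] [ 29.17  -5.65 -29.01]
clip B [0.5756 0.0869 0.0961] [ 29.15   4.39 -29.  ]
plate low F [0.565  0.0871 0.0641] [29.93 -6.18  2.99]
plate low B [0.5767 0.0878 0.0641] [29.91  5.53  3.  ]
div [0.5695 0.1038 0.03  ] [46.32 -0.83 37.08]
slot [0.573  0.0898 0.034 ] [32.15  1.85 33.09]
```

Lip and slot middle line up within about 0.3 mm, so I'll push down slowly.

```bash
python3 -m jog '[{"linear":[0,0,0.05],"roll":0},{"linear":[0,0,0.05],"roll":0},{"linear":[0,0,0.05],"roll":0},{"linear":[0,0,0.05],"roll":0},{"linear":[0,0,0.05],"roll":0},{"linear":[0,0,0.05],"roll":0},{"linear":[0,0,0],"roll":0},{"linear":[0,0,0],"roll":0}]'
python3 -m jog '[{"linear":[0,0,0.04],"roll":0},{"linear":[0,0,0.04],"roll":0},{"linear":[0,0,0.04],"roll":0},{"linear":[0,0,0.04],"roll":0},{"linear":[0,0,0],"roll":0},{"linear":[0,0,0],"roll":0}]'
```

```text
time_s: 12.98
position: [0.5721, 0.0577, 0.0541]
tool_rot: [[-0.055, 0.998, -0.001], [0.998, 0.055, 0.0], [0.0, -0.001, -1.0]]
ft_force: [-3.0, -0.6, -1.9]
grip_width: 0.0081
gripper_force: 58.5
time_s: 13.48
position: [0.5723, 0.0577, 0.0477]
tool_rot: [[-0.055, 0.998, -0.001], [0.998, 0.055, 0.0], [0.0, -0.001, -1.0]]
ft_force: [-2.7, -0.2, -1.5]
grip_width: 0.0083
gripper_force: 58.6
```

```bash
python3 -m jog '[{"linear":[0,0,0.03],"roll":0},{"linear":[0,0,0.03],"roll":0},{"linear":[0,0,0],"roll":0},{"linear":[0,0,0],"roll":0}]'
python3 -m jog '[{"linear":[0,0,0.02],"roll":0},{"linear":[0,0,0],"roll":0},{"linear":[0,0,0],"roll":0}]'
```

```text
time_s: 13.82
position: [0.5725, 0.0576, 0.0456]
tool_rot: [[-0.055, 0.998, -0.0], [0.998, 0.055, -0.0], [0.0, -0.0, -1.0]]
ft_force: [-2.5, -0.4, -2.2]
grip_width: 0.008
gripper_force: 58.7
time_s: 14.07
position: [0.5726, 0.0576, 0.0449]
tool_rot: [[-0.055, 0.998, -0.0], [0.998, 0.055, -0.0], [0.0, -0.0, -1.0]]
ft_force: [-2.8, -1.1, -0.3]
grip_width: 0.008
gripper_force: 58.7
```

```bash
python3 -m jog '[{"linear":[0,0,0.02],"roll":0},{"linear":[0,0,0],"roll":0},{"linear":[0,0,0],"roll":0}]'
python3 -m jog '[{"linear":[0,0,0.02],"roll":0},{"linear":[0,0,0],"roll":0},{"linear":[0,0,0],"roll":0}]'
```

```text
time_s: 14.32
position: [0.5727, 0.0576, 0.0448]
tool_rot: [[-0.055, 0.998, 0.001], [0.998, 0.055, -0.0], [-0.0, 0.001, -1.0]]
ft_force: [-3.8, -0.3, 5.2]
grip_width: 0.0081
gripper_force: 59.8
time_s: 14.57
position: [0.5727, 0.0576, 0.0448]
tool_rot: [[-0.055, 0.998, 0.001], [0.998, 0.055, -0.0], [-0.0, 0.001, -1.0]]
ft_force: [-7.0, -0.2, 13.3]
grip_width: 0.0079
gripper_force: 60.8
```

```bash
python3 -m jog '[{"linear":[0,0,0.015],"roll":0},{"linear":[0,0,0],"roll":0},{"linear":[0,0,0],"roll":0},{"linear":[0,0,0],"roll":0},{"linear":[0,0,0],"roll":0},{"linear":[0,0,0],"roll":0}]'
python3 - <<'E'
from h import *
a=optics.get_image("wrist")[20:250,200:410,::-1];a=np.clip((a/255.)**.6*255,0,255).astype(np.uint8)
b=optics.get_image("side")[150:265,185:255,::-1];b=np.clip((b/255.)**.6*255,0,255).astype(np.uint8)
cv2.imwrite("pics/z6.png",np.hstack([cv2.resize(a,(526,576),interpolation=cv2.INTER_NEAREST),cv2.resize(b,(270,576),interpolation=cv2.INTER_CUBIC)]))
E
```

```text
time_s: 15.07
position: [0.5728, 0.0576, 0.0447]
tool_rot: [[-0.055, 0.998, 0.002], [0.998, 0.055, -0.0], [-0.0, 0.001, -1.0]]
ft_force: [-9.1, 0.1, 18.6]
grip_width: 0.0084
gripper_force: 61.5
```

View pics/z6.png

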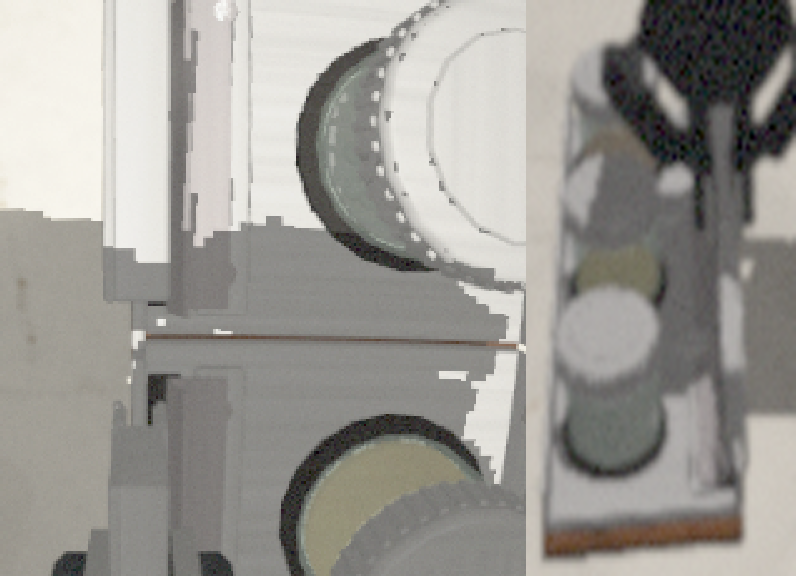

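The clip straddles the lip at (140,470), in line with its neighbour at (138,150). It has bottomed, with an 18.6 N push at the expected height, so I'm handing it in.

```bash
python3 -c "
from rig import env
print(env.close_job())"
```

```text
the job is handed in; nothing more can be done
None
```

I turned the middle jar's loose cap clockwise until it hit its stop, then pushed the clip down behind the lip, card outwards, to within about 0.3 mm of its home height. It is still gripped and pressed down with about 18 N; I handed the job in, but it returned no verdict.

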